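# Reload the bedside tea-tin dispenser

## Robot

A 7-joint arm with a two-finger parallel gripper is mounted at the origin on the work surface. World frame = base frame: x ahead of the robot, y to its left, z up, the work surface at z = 0. Lengths are in m, angles in rad, forces in N, time in s.
With the tool pointing down it reaches from about 0.425 to 1.025 m from the base axis. Payload 9.4 kg.
Tool frame: the origin (TCP) lies at the very end of the fingers, on their centre line; the grasp point (between the pads) lies ctrl.hold_point_z behind it (ctrl.hold_point_z is the distance from the TCP to the grasp point, in m); z points along the fingers, y is the line along which they close (so a half turn about z gives the same grasp; the last joint's range is limited). The gripper opens to 93 mm and grips with 3 to 60 N. Pads are 15 mm wide; open, the fingers measure 128 mm over their backs; the gripper's body (75 mm by 188 mm) begins 65 mm behind the grasp point.
Start: joints at [-1.182, 0.599, -0.003, 1.599, 0.002, 0.943, -0.08], TCP at [0.326, 0.648, 0.194] pointing down, gripper open.
Joint ranges: [-2.57, 2.57], [-0.35, 1.97], [-1.29, 1.29], [0.11, 2.56], [-1.05, 4.19], [0.11, 1.86], [-2.63, 2.63]. Speed limits (rad/s): [2.22, 2.22, 3.01, 3.01, 3.14, 3.14, 3.14].

## Interface

Orientations are given as a rotation vector (axis times angle).
In Python, from rig import observe, read_camera, camera_info, ctrl, models gives the robot as it stands. The module is installed in compiled form; this text tells all that it offers.
- The arm moves only by the tool carry_out, never from a script. Its argument "increments" is a list that holds one entry, the list of rows, each a list of 5 numbers: the shift along the world's x, y, z in m, then the turn about the world's z in rad, then the opening, from 0 (shut) to 1 (fully open). In form: [[[tx, ty, tz, turn, claw], ...]]. A call has 1 to 20 rows; each row is the pose to reach, as a shift and turn from the pose commanded when the call began; what a row does not reach only later rows make up. A row lasts 1/10 s, in which the tool goes at most 50 mm and 8.59 degrees, less where a joint would pass 70% of its speed; a pose out of reach is approached as far as the arm can. A call with a gripper value outside its range is refused whole. The fingers move at their own pace and stop on an object; "squeeze" is the grip in N (left out, the last holds). Time passes only in rows, so rows that repeat a pose let the fingers close. It gives the time, the measured TCP pose, the force, the opening and the grip force at its end, in the units of the state.
- observe(): the state, without advancing time (a new reading comes with each control period).
- read_camera(name): name is "scene" or "top"; returns the picture (400x640x3 uint8, red, green, blue); there is no depth.
- camera_info(name): a dict with "intrinsics" (3x3 intrinsics, pixels), "k1" (the pictures are not rectified: a ray, as slopes to the right and down, at radius r is drawn at 1 + k1 r^2 times it, then the intrinsics apply), "position" and "attitude" of the camera in the world. Camera axes: x right, y down, z forward; pixel columns grow to the right and rows downward; lengths in m; the calibration is good to about 2 mm. A picture is of the moment at which its call begins. camera_info takes no time and is no camera call.
- ctrl.sign_off(): hands the job in; it is judged then, once.
Trained networks look in the newest picture that a camera, given by its name, has taken for a name from the list of things; names that differ only in an ending like _2 or _b are one class to them, and where a whole thing is asked for, a point or a joint stands for the part that bears it (a point fixed in the world has none). Each returns a list of dicts, best first, with "conf" (0 to 1); they miss things now and then, are a little off and sometimes report something else, mostly with a low value. They report only what shows in the picture. A call takes as long as a camera call.
- models.boxes_of(name, camera): "bbox" ([centre column, centre row, width, height] in pixels, round what is visible of it).
- models.tip_of(name, camera): "point" ([row, column] in pixels: a listed point, or the origin of a listed thing).
The state is a dict: "time": time; "joint_positions": joint angles; "joint_vel": joint speeds; "joint_torque": joint torques, N m; "eef_pos": TCP position; "eef_rot": TCP orientation; "ft_force": force on the tool from outside, world axes, zero at the start; "torque": the same for the moment, N m; "gripper_width": finger opening in m; "grip_force": force on a finger pad.
Only numpy, scipy, OpenCV 4.12 (cv2) and the standard library are available. Lean on these libraries where they do the work, as an engineer would, in place of code of your own. Each camera call takes 0.05 s, during which the arm holds its last target. There are 200 camera calls.

## Task

Put the small flat tea tin, lid up and flat on the floor, into the upper end of the dispenser's sloping wooden lane and let go of it. Then push it gently down the lane until it meets the sprung stop, and press it on for a moment with about 6 N so that the stop gives a few millimetres without being driven to its end. Move away, leaving the tin resting against the stop, and do not disturb the other things on the table.

Things in the scene. Friction and masses are not known exactly. Their poses are not given: they have to be found in the camera images.
- tin: the small flat tea tin, a plain aluminium disc-shaped tin, diameter 50, height 32, about 120 g (70 to 160 g). Origin: centre of its underside, z up through its lid. It starts upright on the table to the robot's left of the dispenser.
- chute: the fixed wooden dispenser, a straight lane open at the top and both ends, sloping at 0.30 rad (17 degrees). Origin: on the table under its middle; x points downhill (horizontally), y across, z up. The lane is 270 long along the slope, 62 wide between side walls 10 thick that stand 10 above its floor. The floor is not slippery: the tin stays where it is put and must be pushed.
- lane_mid (a point): point on the lane floor at the middle of the lane, on its centre line, 62 above the table. The stop's bracket is clamped at a different place every time: the uphill face of its plate is 25 to 80 downhill of this point along the lane floor, to be found by feel or by sight.
- lane_top (a point): point on the lane floor, on the centre line, 85 uphill of lane_mid along the slope: a good place for the centre of the tin's underside. Axes as the dispenser's.
- tongue (a joint): how far the stop's plate is pushed back downhill, in m: 0 free, 0.008 at its end; spring 1.5 N per mm; beyond 6.5 mm it would let the tin through. The plate is steel, 40 wide, square to the lane floor, standing 34 to 48 above it; 18 mm behind its face a dark steel bracket bridges the lane, 104 wide, its top 43 to 58 above the lane floor.
- tall_tin: bystander: aluminium tin, diameter 62, height 70; origin centre of underside
- mug: bystander: white mug, rim diameter 76, height 85; origin centre of underside
- sugar_bowl: bystander: white bowl, diameter 90, height 50; origin centre of underside
- spoon: bystander: steel spoon, 150 long, lying along its x; origin under its middle
- coaster: bystander: round dark wooden coaster, diameter 90, height 11; origin centre of underside
- book: bystander: closed blue book lying flat, 204 by 144 by 28; origin centre of underside

How it is judged:
By the outcome, as a careful person would: the job done as asked, in the order asked, and still so for the second after the job is handed in, with the robot touching nothing.
It also fails if it takes over 72 s, if anything falls off the work surface, if the arm or the gripper's body presses on something with over 40 N, if the wrist force passes 120 N, or if a joint passes its speed limit or range.

## Working session

There is one attempt and no reset: what is moved stays moved. The work goes in short steps, Python scripts to look and compute and a tool call to move; the robot and the scene stay as the last step left them, time stands still between calls to the robot, and variables do not carry over. Pictures are saved under pics/ and viewed, at most 10 in all, crops included, and the job is handed in when it is done.

Besides the shell and the picture viewer there is one more tool, called as a command line: name --argument value ..., lists and objects as JSON in quotes. carry_out: Moves the arm, as the interface text tells. Its arguments: {"type":"object","properties":{"increments":{"type":"array"},"squeeze":{"type":"number"}},"required":["increments"]}

```bash
mkdir -p pics; cat > h.py <<'E'
import numpy as np,cv2
from scipy.spatial.transform import Rotation as R
from rig import observe, read_camera, camera_info, ctrl, models
def rot(a):
    a=np.array(a,float)
    return a if a.shape==(3,3) else (R.from_rotvec(a).as_matrix() if a.size==3 else R.from_quat(a).as_matrix())
def ray(cam,u,v):
    c=camera_info(cam);K=np.array(c["intrinsics"])
    d=cv2.undistortPoints(np.array([[[u,v]]],float),K,np.array([c["k1"],0,0,0,0.]))[0,0]
    return np.array(c["position"]),rot(c["attitude"])@np.array([d[0],d[1],1])
def at_z(cam,u,v,z):
    p,d=ray(cam,u,v);return p+d*(z-p[2])/d[2]
def px(cam,P):
    c=camera_info(cam);A=rot(c["attitude"]);r=R.from_matrix(A.T)
    rv=r.as_rotvec();t=-A.T@np.array(c["position"])
    return cv2.projectPoints(np.array(P,float).reshape(-1,1,3),rv,t,np.array(c["intrinsics"]),np.array([c["k1"],0,0,0,0.]))[0][:,0]
def save(cam,n):
    cv2.imwrite("pics/"+n,read_camera(cam)[:,:,::-1])
E
python3 - <<'E'
from h import *
np.set_printoptions(precision=4,suppress=True)
for c in("scene","top"):
    print(camera_info(c)); save(c,c+"0.png")
    for n in("tin","chute","lane_mid","lane_top","tongue"):
        for f in(models.boxes_of,models.tip_of):
            try:print(c,n,f(n,c)[:2])
            except Exception as e:print(c,n,repr(e)[:80])
print(observe(),ctrl.hold_point_z)
E
```

```text
{'intrinsics': array([[437.0973,   0.    , 311.1412],
       [  0.    , 437.0973, 201.5778],
       [  0.    ,   0.    ,   1.    ]]), 'k1': 0.041268117574764444, 'position': array([ 1.1716, -0.6487,  0.8512]), 'attitude': array([-2.1125, -0.9163,  0.4007])}
scene tin [{'bbox': [373.1, 185.1, 16.1, 16.4], 'conf': 0.72}]
scene tin [{'point': [188.1, 372.2], 'conf': 0.83}]
scene chute [{'bbox': [286.1, 236.1, 89.4, 95.8], 'conf': 0.88}, {'bbox': [425.3, 205.3, 28.8, 25.0], 'conf': 0.2}]
scene chute [{'point': [247.3, 286.1], 'conf': 0.75}]
scene lane_mid [{'bbox': [286.4, 233.4, 87.9, 90.5], 'conf': 0.55}]
scene lane_mid [{'point': [228.4, 287.8], 'conf': 0.7}]
scene lane_top [{'bbox': [287.6, 234.2, 89.5, 92.3], 'conf': 0.91}]
scene lane_top [{'point': [207.8, 306.8], 'conf': 0.93}]
scene tongue [{'bbox': [275.3, 236.2, 14.0, 14.0], 'conf': 0.54}, {'bbox': [288.8, 231.1, 88.8, 94.1], 'conf': 0.33}]
scene tongue ValueError('it knows: book, chute, coaster, lane_mid, lane_top, mug, spoon, suga
{'intrinsics': array([[506.3487,   0.    , 320.3354],
       [  0.    , 506.3487, 199.0843],
   
[... 619 characters left out ...]
f': 0.85}]
top tongue [{'bbox': [368.2, 202.1, 4.8, 7.2], 'conf': 0.4}]
top tongue ValueError('it knows: book, chute, coaster, lane_mid, lane_top, mug, spoon, suga
{'time': 1.0, 'joint_positions': array([-1.1817,  0.5993, -0.0025,  1.5994,  0.0018,  0.9429, -0.0798]), 'joint_vel': array([ 0.0002,  0.0008, -0.0005, -0.0004,  0.0003,  0.0019, -0.0007]), 'joint_torque': array([  0.0009, -76.4851,   1.4968, -25.2719,  -0.0524,   0.0104,
         0.    ]), 'eef_pos': array([0.3256, 0.6478, 0.1941]), 'eef_rot': array([0.725 , 3.0567, 0.0001]), 'ft_force': array([ 0.1442, -0.5159, -0.0539]), 'torque': array([-0.0573,  0.0045, -0.0312]), 'grip_force': 0.0, 'gripper_width': 0.0929569208719843} 0.0188
```

```bash
python3 - <<'E'
from h import *
np.set_printoptions(precision=4,suppress=True)
# crop, enlarge both
a=cv2.imread("pics/top0.png")[140:280,190:430]; b=cv2.imread("pics/scene0.png")[150:300,210:420]
cv2.imwrite("pics/c1.png",cv2.resize(a,None,fx=3.3,fy=3.3,interpolation=cv2.INTER_CUBIC))
cv2.imwrite("pics/c2.png",cv2.resize(b,None,fx=3.8,fy=3.8,interpolation=cv2.INTER_CUBIC))
print("tin base",at_z("top",238.3,210.6,0),at_z("scene",372.2,188.1,0))
print("tin box mid",at_z("top",235.2,208.8,.016),at_z("scene",373.1,185.1,.016))
zt=.062+.085*np.sin(.3)
print("mid",at_z("top",355.2,202.7,.062),at_z("scene",287.8,228.4,.062))
print("top",at_z("top",329.3,205.5,zt),at_z("scene",306.8,207.8,zt))
print("org",at_z("top",353,208.4,0),at_z("scene",286.1,247.3,0))
E
```

```text
tin base [0.5264 0.2467 0.    ] [0.5331 0.2495 0.    ]
tin box mid [0.5295 0.2539 0.016 ] [0.5371 0.2463 0.016 ]
mid [ 0.5426 -0.1129  0.062 ] [ 0.5414 -0.1102  0.062 ]
top [ 0.5297 -0.0352  0.0871] [ 0.5359 -0.0375  0.0871]
org [ 0.535 -0.11   0.   ] [ 0.544  -0.1197  0.    ]
```

View pics/top0.png

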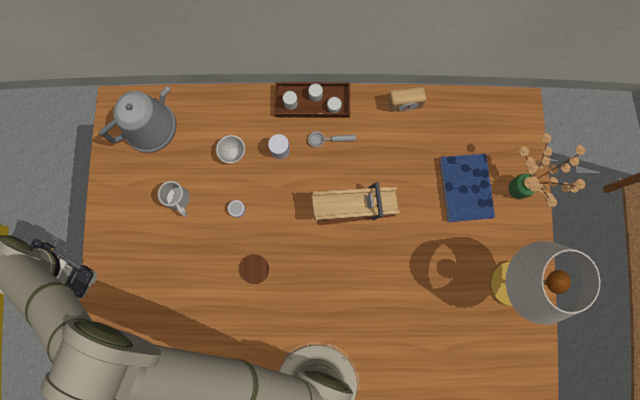

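View pics/c1.png

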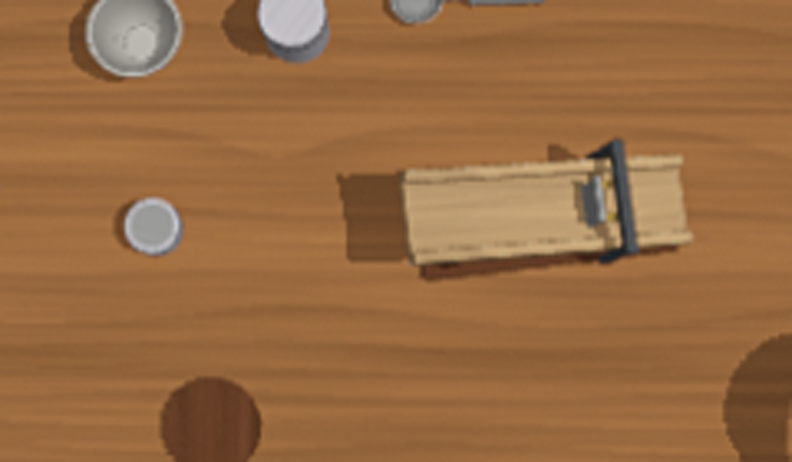

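View pics/c2.png

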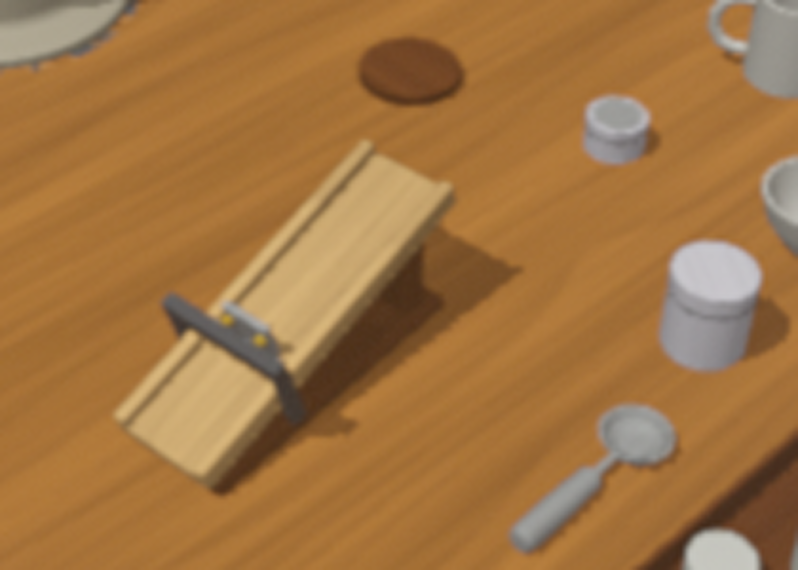

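The top view shows the tin at about (236,208) px and the lane running from its upper end at about (314,205) to its lower end at (398,200). The bracket and plate are near (370,201), and the bystanders are well clear. Next I fit the lane pose from its wall-top corners in both views.

```bash
cat > fit.py <<'E'
from h import *
from scipy.optimize import least_squares
np.set_printoptions(precision=4,suppress=True)
t=lambda u,v:(190+(u+.5)/3.3-.5,140+(v+.5)/3.3-.5)
s=lambda u,v:(210+(u+.5)/3.8-.5,150+(v+.5)/3.8-.5)
def lane(p,a,y,n):  # along, across, normal -> world
    c,q=np.cos(p[2]),np.sin(p[2]);x=a*np.cos(.3)+n*np.sin(.3)
    return [p[0]+c*x-q*y,p[1]+q*x+c*y,.062-a*np.sin(.3)+n*np.cos(.3)]
obs=[("top",t(404,170),(-.135,.041,.01)),("top",t(413,264),(-.135,-.041,.01)),("top",t(682,157),(.135,.041,.01)),("top",t(690,241),(.135,-.041,.01)),
("scene",s(368,142),(-.135,-.041,.01)),("scene",s(453,187),(-.135,.041,.01)),("scene",s(116,415),(.135,-.041,.01)),("scene",s(210,482),(.135,.041,.01))]
r=lambda p:np.concatenate([px(c,[lane(p,*l)])[0]-np.array(o) for c,o,l in obs])
f=least_squares(r,[.542,-.112,-1.5],loss="soft_l1");P=f.x
E
python3 - <<'E'
from fit import *
print(P,r(P).reshape(-1,2))
print("mid",lane(P,0,0,0),"top",lane(P,-.085,0,0),"dir",np.cos(P[2]),np.sin(P[2]))
print("tin",at_z("top",*t(152,226),.032),at_z("scene",*s(617,113),.032))
A=rot(observe()["eef_rot"]);print(A)
# plate top edge: solve a,n from both views
ob=[("top",t(597,200)),("scene",s(246,316))]
g=least_squares(lambda q:np.concatenate([px(c,[lane(P,q[0],q[2],q[1])])[0]-np.array(o) for c,o in ob]),[.05,.04,0]);print("plate",g.x,g.fun)
E
```

```text
[ 0.5431 -0.1145 -1.4458] [[-0.1765 -0.1713]
 [ 0.4385 -0.7888]
 [-0.5005 -1.2379]
 [ 0.9634 -0.4747]
 [-0.4201 -1.444 ]
 [ 0.9406 -0.9011]
 [-0.2857 -0.0986]
 [-1.3459 -1.4327]]
mid [np.float64(0.5431296653264869), np.float64(-0.1145082028796553), np.float64(0.062)] top [np.float64(0.5330075633689004), np.float64(-0.03393793565395074), np.float64(0.08711921756621387)] dir 0.12465089923571003 -0.992200661821856
tin [0.5291 0.2496 0.032 ] [0.5281 0.249  0.032 ]
[[-0.8935  0.4491  0.0001]
 [ 0.4491  0.8935  0.0001]
 [-0.      0.0001 -1.    ]]
plate [ 0.036   0.031  -0.0023] [ 0.2946  0.2196  0.3111 -0.0253]
```

carry_out --increments '[[[0.02,-0.04,0,-0.1,1],[0.04,-0.08,0,-0.2,1],[0.06,-0.12,0,-0.3,1],[0.08,-0.16,0,-0.42,1],[0.1,-0.2,0,-0.54,1],[0.12,-0.24,0,-0.66,1],[0.14,-0.28,0,-0.78,1],[0.16,-0.315,0,-0.88,1],[0.18,-0.355,0,-0.95,1],[0.203,-0.3985,-0.02,-0.981,1],[0.203,-0.3985,-0.05,-0.981,1],[0.203,-0.3985,-0.08,-0.981,1],[0.203,-0.3985,-0.11,-0.981,1],[0.203,-0.3985,-0.11,-0.981,1],[0.203,-0.3985,-0.11,-0.981,1],[0.203,-0.3985,-0.11,-0.981,1]]]' --squeeze 12

```text
time: 2.6
eef_pos: [0.5295, 0.2497, 0.0855]
eef_rot: [2.079, 2.354, 0.003]
ft_force: [-0.1, -0.4, 1.2]
gripper_width: 0.0934
grip_force: 0.0
```

carry_out --increments '[[[0,0,-0.03,0,1],[0,0,-0.055,0,1],[0,0,-0.07,0,1],[0,0,-0.07,0,1],[0,0,-0.07,0,1],[0,0,-0.07,0,0],[0,0,-0.07,0,0],[0,0,-0.07,0,0],[0,0,-0.07,0,0],[0,0,-0.07,0,0],[0,0,-0.07,0,0],[0,0,-0.07,0,0],[0,0,-0.07,0,0],[0,0,-0.07,0,0],[0,0,-0.07,0,0]]]' --squeeze 12

```text
time: 4.1
eef_pos: [0.5286, 0.2492, 0.014]
eef_rot: [2.08, 2.355, -0.0]
ft_force: [-0.1, 1.0, 0.3]
gripper_width: 0.0176
grip_force: 0.0
```

```bash
python3 - <<'E'
from h import *
a=read_camera("top")[160:260,180:310,::-1];b=read_camera("scene")[120:250,310:470,::-1]
a=cv2.resize(a,(520,400),interpolation=2)
b=cv2.resize(b,(280,228));cv2.imwrite("pics/g.png",np.hstack([a,cv2.copyMakeBorder(b,0,172,0,0,0)]))
print(models.tip_of("tin","top")[:2],models.tip_of("tin","scene")[:2],observe()["gripper_width"])
E
```

```text
[] [{'point': [187.6, 371.2], 'conf': 0.58}] 0.002239473845006041
```

View pics/g.png

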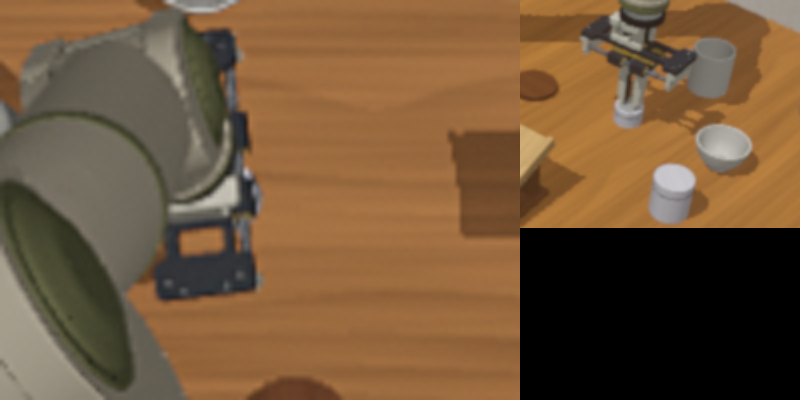

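```bash
python3 - <<'E'
from h import *
save("scene","s1.png")
b=cv2.imread("pics/s1.png")[130:210,330:420]
cv2.imwrite("pics/g2.png",cv2.resize(b,None,fx=7,fy=7,interpolation=2))
o=observe();print(o["gripper_width"],o["grip_force"],o["ft_force"],models.boxes_of("tin","scene")[:2],px("scene",[o["eef_pos"]]))
print(at_z("scene",371.2,187.6,0))
E
```

```text
0.0011066292727918727 0.0 [-0.21658513 -0.57291153  0.20007014] [{'bbox': [374.4, 183.9, 19.7, 18.2], 'conf': 0.58}] [[371.55185723 183.98520221]]
[5.29275281e-01 2.49155428e-01 1.11022302e-16]
```

View pics/g2.png

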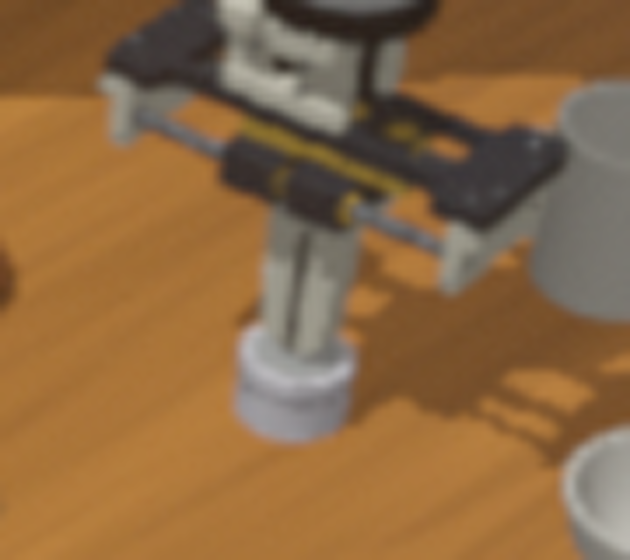

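The fingers closed fully with no grip force. The tin still stands at its old place, and in the picture the fingertips end at its lid at about (372,180) px, so the real tips may be higher than the reported TCP. I'll lift clear and check that against the pictures.

carry_out --increments '[[[0,0,0.02,0,0],[0,0,0.05,0,0],[0,0,0.08,0,0],[0,0,0.08,0,0],[0,0,0.08,0,0],[0,0,0.08,0,0]]]'

```text
time: 5.0
eef_pos: [0.5281, 0.2492, 0.0933]
eef_rot: [-2.079, -2.355, 0.002]
ft_force: [-0.3, 0.8, -0.2]
gripper_width: 0.0004
grip_force: 0.0
```

```bash
python3 - <<'E'
from h import *
save("scene","s2.png");o=observe();p=o["eef_pos"]
im=cv2.imread("pics/s2.png")[110:210,320:430]
c=cv2.resize(im,None,fx=6,fy=6,interpolation=2)
for dz in(0,.0188,.04):
    q=(px("scene",[p+[0,0,dz]])[0]-[320,110]+.5)*6;cv2.circle(c,tuple(int(v) for v in q),2,(0,0,255),-1)
cv2.imwrite("pics/g3.png",c);print(p,o["ft_force"],o["gripper_width"],models.tip_of("tin","scene")[:1])
E
```

```text
[0.52797918 0.24906565 0.09306284] [-0.04744331 -1.04426535 -0.63213298] 0.0005256152908157709 []
```

View pics/g3.png

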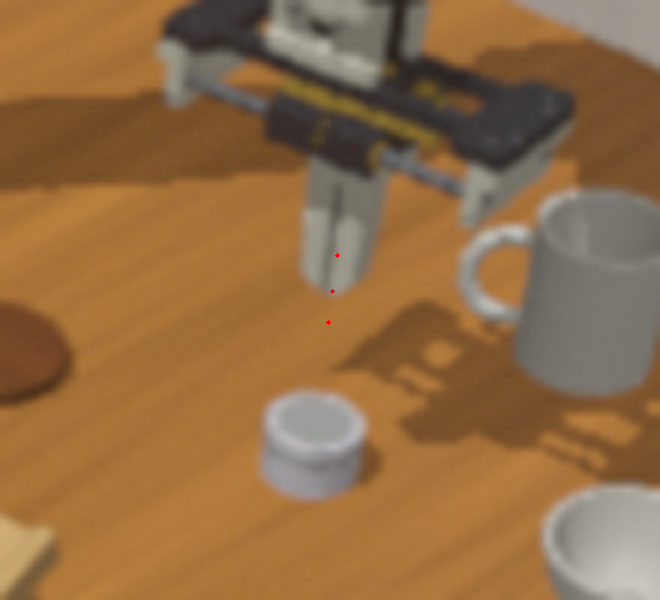

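The picture shows the fingertips at about (332,295) in the crop. That is about 19 mm above the projected TCP dot at (328,322), so the true tips lie about 19 mm above the reported TCP. The tin is untouched, lid centre at (315,425). I'll go down again with that correction.

carry_out --increments '[[[0,0,0,0,1],[0,0,0,0,1],[0,0,0,0,1],[0,0,0,0,1],[0,0,0,0,1],[0,0,0,0,1],[0,0,0,0,1],[0,0,0,0,1],[0,0,0,0,1],[0,0,0,0,1],[0,0,0,0,1],[0,0,0,0,1],[0,0,-0.03,0,1],[0,0,-0.06,0,1],[0,0,-0.08,0,1],[0,0,-0.09,0,1],[0,0,-0.097,0,1],[0,0,-0.097,0,1],[0,0,-0.097,0,1]]]'

```text
time: 7.0
eef_pos: [0.5291, 0.2494, -0.0023]
eef_rot: [2.079, 2.354, 0.001]
ft_force: [0.6, -0.2, 0.3]
gripper_width: 0.0926
grip_force: 0.0
```

carry_out --increments '[[[0,0,0,0,0],[0,0,0,0,0],[0,0,0,0,0],[0,0,0,0,0],[0,0,0,0,0],[0,0,0,0,0],[0,0,0,0,0],[0,0,0,0,0],[0,0,0,0,0],[0,0,0,0,0],[0,0,0,0,0]]]' --squeeze 12

```text
time: 8.1
eef_pos: [0.5287, 0.2493, -0.0029]
eef_rot: [2.079, 2.355, 0.0]
ft_force: [-0.8, -0.2, 1.1]
gripper_width: 0.0496
grip_force: 12.0
```

carry_out --increments '[[[0,0,0.03,0,0],[0,0,0.07,0,0],[0,0,0.11,0,0],[0,0,0.15,0,0],[0.001,-0.03,0.15,0,0],[0.001,-0.07,0.15,0,0],[0.002,-0.11,0.15,0,0],[0.002,-0.15,0.15,0,0],[0.003,-0.19,0.15,0,0],[0.003,-0.23,0.15,0,0],[0.0044,-0.26,0.15,0,0],[0.0044,-0.2843,0.15,0,0],[0.0044,-0.2843,0.13,0,0],[0.0044,-0.2843,0.115,0,0],[0.0044,-0.2843,0.115,0,0],[0.0044,-0.2843,0.115,0,0]]]'

```text
time: 9.7
eef_pos: [0.5328, -0.0351, 0.112]
eef_rot: [-2.079, -2.354, 0.001]
ft_force: [0.5, 0.2, -2.3]
gripper_width: 0.0497
grip_force: 12.0
```

```bash
python3 - <<'E'
from fit import *
o=observe();p=np.array(o["eef_pos"]);print(p,o["ft_force"],o["gripper_width"])
A=rot(o["eef_rot"]);print("yaw err deg",np.degrees(np.arctan2(A[1,1],A[0,1])-(P[2]+np.pi/2)))
im=[]
for c,(u,v) in(("scene",(250,150)),("top",(290,170))):
    a=read_camera(c)[v:v+100,u:u+100,::-1];a=cv2.resize(a,(400,400),interpolation=2)
    for y in(-.031,.031):
        L=[((px(c,[lane(P,s_,y,0)])[0]-[u,v]+.5)*4).astype(int) for s_ in(-.135,.135)]
        cv2.line(a,tuple(map(int,L[0])),tuple(map(int,L[1])),(0,0,255),1)
    im.append(a)
cv2.imwrite("pics/h1.png",np.hstack(im))
E
```

```text
[ 0.5328 -0.0351  0.112 ] [ 0.5379  0.2485 -2.3215] 0.04974880428885966
yaw err deg -0.056276990785881296
```

View pics/h1.png

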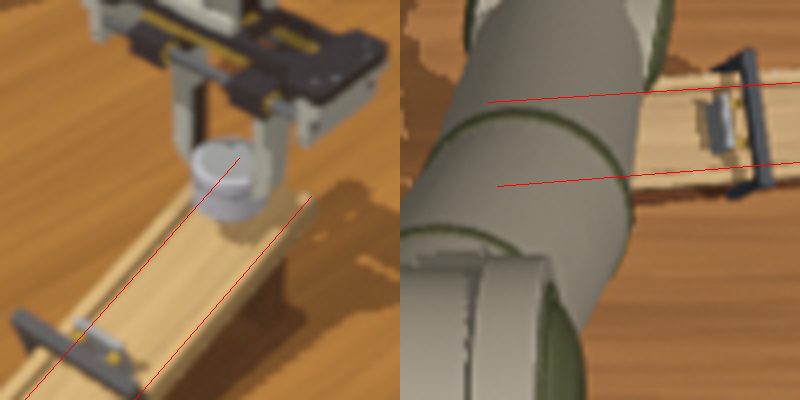

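The tin hangs level over the upper end of the lane at about (225,180) in the left half. My modelled lane edges fit the top view well, but in the scene view the left line looks 2–3 px off. I'll check the lateral position with intensity profiles from the first pictures.

```bash
python3 - <<'E'
from fit import *
for c in("top","scene"):
    g=cv2.cvtColor(cv2.imread(f"pics/{c}0.png"),cv2.COLOR_BGR2GRAY).astype(np.float32)
    for a0,a1 in((-.12,-.05),(-.05,.01),(.09,.125)):
        ys=np.arange(-.052,.0521,.002);out=[]
        for y in ys:
            q=px(c,[lane(P,a,y,.01) for a in np.linspace(a0,a1,30)]).astype(np.float32)
            out.append(int(cv2.remap(g,q[None,:,0].copy(),q[None,:,1].copy(),1).mean()))
        print(c,a0,[f"{int(round(y*1000))}:{o}" for y,o in zip(ys,out)])
E
```

```text
top -0.12 ['-52:69', '-50:68', '-48:64', '-46:65', '-44:82', '-42:120', '-40:149', '-38:160', '-36:160', '-34:152', '-32:148', '-30:150', '-28:156', '-26:160', '-24:161', '-22:161', '-20:159', '-18:157', '-16:156', '-14:158', '-12:159', '-10:160', '-8:160', '-6:161', '-4:163', '-2:164', '0:163', '2:160', '4:156', '6:155', '8:157', '10:160', '12:161', '14:160', '16:159', '18:158', '20:157', '22:154', '24:152', '26:142', '28:129', '30:135', '32:147', '34:159', '36:160', '38:149', '40:133', '42:119', '44:118', '46:121', '48:123', '50:124', '52:123']
top -0.05 ['-52:70', '-50:68', '-48:68', '-46:72', '-44:92', '-42:130', '-40:158', '-38:170', '-36:169', '-34:157', '-32:151', '-30:152', '-28:160', '-26:163', '-24:163', '-22:162', '-20:161', '-18:160', '-16:160', '-14:161', '-12:162', '-10:165', '-8:167', '-6:168', '-4:168', '-2:167', '0:165', '2:163', '4:161', '6:159', '8:159', '10:158', '12:159', '14:159', '16:157', '18:154', '20:153', '22:155', '24:154', '26:143', '28:133', '30:141', '32:157', '34:169', '36:170', '38:155', '40:135', '42:119', '44:117', '46:118', '48:118', '50:118', '52:
[... 1526 characters left out ...]
24:168', '26:166', '28:167', '30:172', '32:177', '34:180', '36:176', '38:162', '40:139', '42:117', '44:103', '46:97', '48:91', '50:80', '52:67']
scene 0.09 ['-52:121', '-50:121', '-48:121', '-46:126', '-44:138', '-42:157', '-40:173', '-38:180', '-36:176', '-34:162', '-32:140', '-30:125', '-28:129', '-26:148', '-24:164', '-22:172', '-20:174', '-18:174', '-16:173', '-14:172', '-12:171', '-10:173', '-8:176', '-6:178', '-4:178', '-2:178', '0:177', '2:176', '4:176', '6:176', '8:176', '10:176', '12:177', '14:178', '16:178', '18:176', '20:173', '22:172', '24:172', '26:172', '28:173', '30:175', '32:179', '34:182', '36:177', '38:162', '40:138', '42:116', '44:105', '46:101', '48:95', '50:83', '52:70']
```

The lane centre is about 1 mm to the −x side of the model, so I'll correct that and lower.

carry_out --increments '[[[-0.001,0,-0.005,0,0],[-0.001,0,-0.01,0,0],[-0.001,0,-0.014,0,0],[-0.001,0,-0.017,0,0],[-0.001,0,-0.017,0,0],[-0.001,0,-0.017,0,0]]]' --squeeze 6

```text
time: 10.4
eef_pos: [0.532, -0.0351, 0.0949]
eef_rot: [-2.079, -2.355, 0.0]
ft_force: [1.1, -0.2, -0.9]
gripper_width: 0.0498
grip_force: 6.0
```

carry_out --increments '[[[0,0,-0.001,0,0],[0,0,-0.002,0,0],[0,0,-0.003,0,0],[0,0,-0.003,0,0]]]'

```text
time: 10.8
eef_pos: [0.532, -0.035, 0.092]
eef_rot: [-2.08, -2.355, 0.0]
ft_force: [-0.3, -0.6, -0.7]
gripper_width: 0.0501
grip_force: 6.0
```

carry_out --increments '[[[0,0,-0.001,0,0],[0,0,-0.002,0,0],[0,0,-0.003,0,0],[0,0,-0.003,0,0],[0,0,-0.003,0,0]]]' --squeeze 4

```text
time: 11.3
eef_pos: [0.5324, -0.0357, 0.0892]
eef_rot: [2.08, 2.353, 0.0]
ft_force: [-0.4, -6.0, 3.9]
gripper_width: 0.0496
grip_force: 4.0
```

carry_out --increments '[[[0,0,-0.001,0,0],[0,0,-0.002,0,0],[0,0,-0.003,0,0],[0,0,-0.003,0,0],[0,0,-0.003,0,0]]]'

```text
time: 11.8
eef_pos: [0.5322, -0.0352, 0.086]
eef_rot: [2.079, 2.354, 0.0]
ft_force: [0.9, -5.2, 3.3]
gripper_width: 0.0496
grip_force: 4.0
```

carry_out --increments '[[[0,0,0,0,0.6],[0,0,0,0,0.65],[0,0,0,0,0.7],[0,0,0,0,0.8],[0,0,0,0,0.9],[0,0,0,0,0.9],[0,0,0,0,0.9],[0,0,0,0,0.9],[0,0,0,0,0.9],[0,0,0.02,0,0.9],[0,0,0.05,0,0.9],[0,0,0.08,0,0.9],[0,0,0.08,0,0.2],[0,0.04,0.08,0,0],[0,0.07,0.08,0,0],[0,0.07,0.08,0,0],[0,0.07,0.08,0,0]]]'

```text
time: 13.5
eef_pos: [0.5317, 0.0353, 0.1655]
eef_rot: [-2.077, -2.356, 0.001]
ft_force: [0.3, -0.6, -0.1]
gripper_width: 0.0483
grip_force: 0.0
```

```bash
python3 - <<'E'
from fit import *
im=[]
for c,(u,v) in(("scene",(250,150)),("top",(290,170))):
    a=read_camera(c)[v:v+100,u:u+100,::-1];im.append(cv2.resize(a,(400,400),interpolation=2))
    print(models.tip_of("tin",c)[:1],px(c,[lane(P,-.085,-.001,0)]))
cv2.imwrite("pics/h2.png",np.hstack(im))
o=observe();print(o["eef_pos"],o["gripper_width"],o["ft_force"])
E
```

```text
[{'point': [207.8, 310.1], 'conf': 0.81}] [[306.7386 206.5357]]
[{'point': [204.6, 329.8], 'conf': 0.61}] [[328.9148 204.722 ]]
[0.5319 0.0337 0.1659] 0.03210285289627565 [ 0.6619 -0.1628  0.7373]
```

View pics/h2.png

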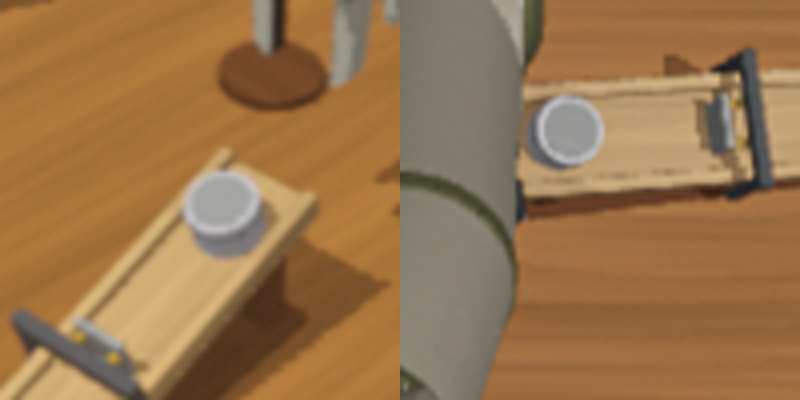

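The tin sits flat in the lane on the centre line, at about (222,210) in the left half and (568,131) in the right half. The plate is ahead of it at (722,125). Next the closed fingers go down behind it.

carry_out --increments '[[[0,0,0,0,0],[-0.003,-0.015,0,0,0],[-0.005,-0.0295,0,0,0],[-0.005,-0.0295,0,0,0],[-0.005,-0.0295,-0.03,0,0],[-0.005,-0.0295,-0.055,0,0],[-0.005,-0.0295,-0.065,0,0],[-0.005,-0.0295,-0.07,0,0],[-0.005,-0.0295,-0.075,0,0],[-0.005,-0.0295,-0.075,0,0],[-0.005,-0.0295,-0.075,0,0]]]'

```text
time: 14.8
eef_pos: [0.5274, 0.0055, 0.0916]
eef_rot: [2.079, 2.354, 0.001]
ft_force: [1.0, -0.1, 0.1]
gripper_width: 0.0004
grip_force: 0.0
```

```bash
python3 - <<'E'
from fit import *
o=observe();p=np.array(o["eef_pos"]);d=np.array([np.cos(P[2]),np.sin(P[2])]);w=p[:2]-P[:2]
h=w@d;print(p,o["ft_force"],o["gripper_width"],"h",h,"lat",w@[-d[1],d[0]],"tip over floor",p[2]+.0188-(.062-h*np.tan(.3)))
print("per m along slope",d*np.cos(.3),-np.sin(.3))
E
```

```text
[0.5274 0.0055 0.0916] [ 0.9578 -0.0579  0.0588] 0.00036093873340469786 h -0.12102637782013022 lat -0.0006328457103539319 tip over floor 0.010969014811644529
per m along slope [ 0.1191 -0.9479] -0.29552020666133955
```

carry_out --increments '[[[0.0003,-0.0024,-0.0007,0,0],[0.0006,-0.0047,-0.0015,0,0],[0.0009,-0.0071,-0.0022,0,0],[0.0012,-0.0095,-0.003,0,0],[0.0015,-0.0118,-0.0037,0,0],[0.0018,-0.0142,-0.0044,0,0],[0.0021,-0.0166,-0.0052,0,0],[0.0024,-0.019,-0.0059,0,0],[0.0027,-0.0213,-0.0066,0,0],[0.003,-0.0237,-0.0074,0,0],[0.0033,-0.0261,-0.0081,0,0],[0.0036,-0.0284,-0.0089,0,0],[0.0039,-0.0308,-0.0096,0,0],[0.0042,-0.0332,-0.0103,0,0],[0.0045,-0.0356,-0.0111,0,0],[0.0048,-0.0379,-0.0118,0,0],[0.0051,-0.0403,-0.0126,0,0],[0.0054,-0.0427,-0.0133,0,0],[0.0057,-0.045,-0.014,0,0],[0.006,-0.0474,-0.0148,0,0]]]'

```text
time: 16.8
eef_pos: [0.533, -0.0421, 0.0761]
eef_rot: [2.079, 2.355, -0.0]
ft_force: [-0.7, 0.5, -0.1]
gripper_width: 0.0008
grip_force: 0.3
```

```bash
cat > st.py <<'E'
from fit import *
d=np.array([np.cos(P[2]),np.sin(P[2])]);D=np.array([d[0]*np.cos(.3),d[1]*np.cos(.3),-np.sin(.3)])
o=observe();p=np.array(o["eef_pos"]);h=(p[:2]-P[:2])@d
F=[np.array(o["ft_force"])@D]
import sys
for c in("scene","scene","top","top"):
    read_camera(c);F.append(np.array(observe()["ft_force"])@D)
print(p,"h",h,"lat",(p[:2]-P[:2])@[-d[1],d[0]],"over floor",p[2]+.0188-(.062-h*np.tan(.3)),"F along",np.array(F),np.mean(F))
tt=models.tip_of("tin","top")[:1];ts=models.tip_of("tin","scene")[:1]
for c,q in(("top",tt),("scene",ts)):
    if q:
        v,u=q[0]["point"];g=least_squares(lambda x:px(c,[lane(P,x[0],x[1],0)])[0]-[u,v],[0,0]).x;print(c,"tin a,y",g,q[0]["conf"])
E
python3 st.py
```

```text
[ 0.533  -0.0421  0.0761] h -0.07308609080807045 lat -0.0009910693914008725 over floor 0.01033380399297762 F along [-0.5073 -1.0011 -0.1279  0.0764  0.7426] -0.16344280514853374
scene tin a,y [-0.0529  0.0045] 0.71
```

carry_out --increments '[[[0.0003,-0.0024,-0.0007,0,0],[0.0006,-0.0047,-0.0015,0,0],[0.0009,-0.0071,-0.0022,0,0],[0.0012,-0.0095,-0.003,0,0],[0.0015,-0.0118,-0.0037,0,0],[0.0018,-0.0142,-0.0044,0,0],[0.0021,-0.0166,-0.0052,0,0],[0.0024,-0.019,-0.0059,0,0],[0.0027,-0.0213,-0.0066,0,0],[0.003,-0.0237,-0.0074,0,0],[0.0033,-0.0261,-0.0081,0,0],[0.0036,-0.0284,-0.0089,0,0],[0.0039,-0.0308,-0.0096,0,0],[0.0042,-0.0332,-0.0103,0,0],[0.0045,-0.0356,-0.0111,0,0],[0.0048,-0.0379,-0.0118,0,0]]]'

```text
time: 18.7
eef_pos: [0.5378, -0.0801, 0.0643]
eef_rot: [2.08, 2.355, -0.0]
ft_force: [-0.9, 0.2, 0.5]
gripper_width: 0.0004
grip_force: 0.2
```

```bash
python3 st.py
```

```text
[ 0.5378 -0.0801  0.0643] h -0.03483562564059885 lat -0.0009559384973663043 over floor 0.010365003656197677 F along [-0.4147 -0.1889 -0.172   0.3078 -0.2024] -0.13401206848200167
scene tin a,y [-0.0033  0.0024] 0.94
```

carry_out --increments '[[[0.0001,-0.001,-0.0003,0,0],[0.0002,-0.0019,-0.0006,0,0],[0.0004,-0.0028,-0.0009,0,0],[0.0005,-0.0038,-0.0012,0,0],[0.0006,-0.0047,-0.0015,0,0],[0.0006,-0.0047,-0.0015,0,0]]]'

```text
time: 19.6
eef_pos: [0.5384, -0.0847, 0.0629]
eef_rot: [2.08, 2.355, -0.0]
ft_force: [-0.4, 0.1, -0.8]
gripper_width: 0.0005
grip_force: 0.1
```

carry_out --increments '[[[0.0001,-0.001,-0.0003,0,0],[0.0002,-0.0019,-0.0006,0,0],[0.0004,-0.0028,-0.0009,0,0],[0.0004,-0.0028,-0.0009,0,0]]]'

```text
time: 20.0
eef_pos: [0.5388, -0.0875, 0.062]
eef_rot: [2.08, 2.355, -0.0]
ft_force: [-0.6, 0.7, -0.0]
gripper_width: 0.0008
grip_force: 0.1
```

carry_out --increments '[[[0.0001,-0.001,-0.0003,0,0],[0.0002,-0.0019,-0.0006,0,0],[0.0002,-0.0019,-0.0006,0,0]]]'

```text
time: 20.3
eef_pos: [0.539, -0.0894, 0.0614]
eef_rot: [2.08, 2.355, -0.0]
ft_force: [0.6, -0.0, 0.3]
gripper_width: 0.0004
grip_force: 0.1
```

carry_out --increments '[[[0.0001,-0.001,-0.0003,0,0],[0.0002,-0.0019,-0.0006,0,0],[0.0002,-0.0019,-0.0006,0,0]]]'

```text
time: 20.6
eef_pos: [0.5393, -0.0913, 0.0608]
eef_rot: [2.08, 2.355, -0.0]
ft_force: [-0.5, -0.5, 0.5]
gripper_width: 0.0003
grip_force: 0.1
```

carry_out --increments '[[[0.0001,-0.001,-0.0003,0,0],[0.0002,-0.0019,-0.0006,0,0],[0.0002,-0.0019,-0.0006,0,0]]]'

```text
time: 20.9
eef_pos: [0.5394, -0.0932, 0.0602]
eef_rot: [2.08, 2.355, -0.0]
ft_force: [-1.0, 0.5, 0.8]
gripper_width: 0.0001
grip_force: 0.1
```

```bash
python3 st.py
```

```text
[ 0.5394 -0.0932  0.0602] h -0.02159882143856168 lat -0.0010044641709351719 over floor 0.010306359290271502 F along [-0.802  -0.2306 -0.6786 -0.1417  0.168 ] -0.3370068535585043
scene tin a,y [0.0058 0.0011] 0.73
```

carry_out --increments '[[[0.0001,-0.001,-0.0003,0,0],[0.0002,-0.0019,-0.0006,0,0],[0.0002,-0.0019,-0.0006,0,0]]]'

```text
time: 21.5
eef_pos: [0.5396, -0.0951, 0.0596]
eef_rot: [2.08, 2.355, -0.0]
ft_force: [-0.5, 0.3, -0.1]
gripper_width: 0.0005
grip_force: 0.1
```

carry_out --increments '[[[0.0001,-0.001,-0.0003,0,0],[0.0002,-0.0019,-0.0006,0,0],[0.0002,-0.0019,-0.0006,0,0]]]'

```text
time: 21.8
eef_pos: [0.5398, -0.0967, 0.059]
eef_rot: [-2.079, -2.355, -0.0]
ft_force: [-0.5, 1.7, 0.4]
gripper_width: 0.0007
grip_force: 0.8
```

```bash
python3 st.py; python3 - <<'E'
from h import *
a=read_camera("scene")[185:265,240:340,::-1];cv2.imwrite("pics/p1.png",cv2.resize(a,None,fx=7,fy=7,interpolation=2))
E
```

```text
[ 0.5398 -0.0967  0.059 ] h -0.018035585247730575 lat -0.0010694924238564643 over floor 0.010234431458227514 F along [-1.7518 -2.0062 -0.8494 -1.376  -2.1696] -1.6305878178386553
scene tin a,y [0.01   0.0002] 0.53
```

View pics/p1.png

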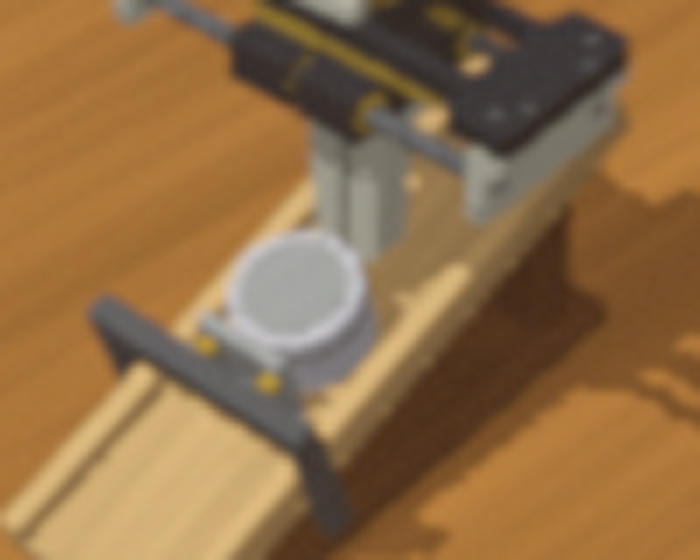

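The tin at (300,290) touches the plate at (240,340), and the reaction has risen to about 1.6 N. Now the press, in small steps.

carry_out --increments '[[[0.0001,-0.0005,-0.0001,0,0],[0.0001,-0.001,-0.0003,0,0],[0.0002,-0.0014,-0.0004,0,0],[0.0002,-0.0019,-0.0006,0,0],[0.0002,-0.0019,-0.0006,0,0]]]'

```text
time: 22.65
eef_pos: [0.5401, -0.0984, 0.0585]
eef_rot: [-2.079, -2.355, -0.0]
ft_force: [-0.7, 4.5, 2.3]
gripper_width: 0.0008
grip_force: 2.3
```

```bash
python3 st.py
```

```text
[ 0.5401 -0.0984  0.0585] h -0.016324010228190154 lat -0.0010394471729857995 over floor 0.010210478026165579 F along [-5.0185 -4.391  -3.8793 -5.4458 -4.0243] -4.551778527265947
scene tin a,y [0.0089 0.0168] 0.78
```

carry_out --increments '[[[0.0001,-0.0005,-0.0002,0,0],[0.0001,-0.001,-0.0003,0,0],[0.0001,-0.001,-0.0003,0,0],[0.0001,-0.001,-0.0003,0,0]]]'

```text
time: 23.35
eef_pos: [0.5401, -0.0996, 0.0581]
eef_rot: [-2.079, -2.355, -0.0]
ft_force: [-0.4, 5.2, 3.7]
gripper_width: 0.0006
grip_force: 2.9
```

```bash
python3 st.py
```

```text
[ 0.5401 -0.0996  0.0581] h -0.015181399010201132 lat -0.0011187938507809545 over floor 0.010212391754170935 F along [-6.0822 -5.8674 -5.0705 -5.8139 -5.3936] -5.645505572925631
scene tin a,y [0.0141 0.0057] 0.59
```

carry_out --increments '[[[0,-0.0003,-0.0001,0,0],[0,-0.0003,-0.0001,0,0],[0,-0.0003,-0.0001,0,0],[0,-0.0003,-0.0001,0,0]]]'

```text
time: 24.05
eef_pos: [0.5401, -0.0998, 0.058]
eef_rot: [-2.079, -2.355, -0.0]
ft_force: [-0.0, 4.9, 3.7]
gripper_width: 0.0005
grip_force: 3.1
```

carry_out --increments '[[[-0.0001,0.0005,0.0001,0,0],[-0.0001,0.0009,0.0003,0,0],[-0.0002,0.0014,0.0004,0,0],[-0.0002,0.0019,0.0006,0,0],[-0.0003,0.0024,0.0007,0,0],[-0.0003,0.0028,0.0009,0,0],[-0.0004,0.0033,0.001,0,0],[-0.0005,0.0038,0.0012,0,0],[-0.0005,0.0043,0.0013,0,0],[-0.0006,0.0047,0.0015,0,0],[-0.0006,0.0052,0.0016,0,0],[-0.0007,0.0057,0.0018,0,0],[-0.0008,0.0066,0.0021,0,0],[-0.001,0.0085,0.0027,0,0],[-0.0015,0.0115,0.0036,0,0],[-0.002,0.0155,0.0048,0,0],[-0.0025,0.02,0.0062,0,0],[-0.0025,0.02,0.0062,0,0]]]'

```text
time: 25.85
eef_pos: [0.5377, -0.0791, 0.0644]
eef_rot: [-2.078, -2.356, -0.001]
ft_force: [0.5, 0.0, 1.0]
gripper_width: 0.0003
grip_force: 0.0
```

carry_out --increments '[[[0,0,0.02,0,0],[0,0,0.05,0,0],[0,0,0.09,0,0],[0,0,0.13,0,0],[0,0.04,0.15,0,0],[0,0.08,0.15,0,0],[0,0.12,0.15,0,0],[0,0.12,0.15,0,0],[0,0.12,0.15,0,0]]]'

```text
time: 26.75
eef_pos: [0.5374, 0.0408, 0.2142]
eef_rot: [-2.077, -2.357, 0.0]
ft_force: [-0.9, 0.1, -0.7]
gripper_width: 0.0008
grip_force: 0.0
```

```bash
python3 st.py; python3 - <<'E'
from h import *
im=[]
for c,(u,v) in(("scene",(240,185)),("top",(310,170))):
    a=read_camera(c)[v:v+80,u:u+80,::-1];im.append(cv2.resize(a,(400,400),interpolation=2))
cv2.imwrite("pics/f.png",np.hstack(im))
E
```

```text
[0.5374 0.0408 0.2142] h -0.15479590236370472 lat 0.013698054750253676 over floor 0.12310233341087798 F along [-0.0414  1.1865  0.2761 -0.0553  1.0621] 0.4856031682005678
top tin a,y [0.0215 0.002 ] 0.85
scene tin a,y [0.0086 0.0007] 0.63
```

View pics/f.png

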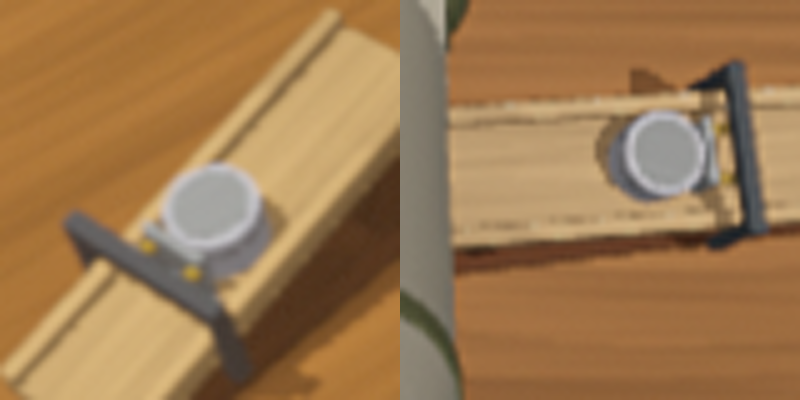

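The tin lies flat and centred in the lane, touching the plate at (712,150) in the right half, and the gripper is well away. Handing in.

```bash
python3 -c "
from rig import ctrl
print(ctrl.sign_off())"
```

```text
the job is handed in; nothing more can be done
None
```

I handed the job in: the tin lies lid up and flat on the lane floor, resting against the sprung stop after a press of about 5.7 N (roughly 4 mm of give), the gripper is clear, and I saw nothing else disturbed.

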